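# Set the stop pin and hold a tenoned rail home in the drilling jig

### The job

Take the long stop pin (the one with the narrow knob) out of the wooden pin stand, push it down into the rear stop hole of the drilling jig (the one farther from the open mouth) until its knob sits on the jig's top plate, and let go of it. Then pick up the tenoned rail that lies loose on the bench, slide its tenon into the mouth under the plate's lip, against the spring, until the end of the tenon presses firmly against the stop pin, and finish with the gripper still holding the rail pressed home there, ready to be drilled. Leave the short, broad-knobbed pin in the stand, and do not disturb the tape measure and the wooden offcut.

Things in the scene. Friction and masses are not known exactly. Their poses are not given: they have to be found in the camera images.
- jig: Drilling jig fixed to the bench: a box 90 mm wide, 96 deep, 47 high, open in front; its 10 mm steel top plate is the lip. Feet 8 mm high, 140 mm wide. A bearer bar 30 mm wide, 15 high, faced with slippery steel strips, runs 100 mm out of the mouth. Origin: bench level below the lip's front edge; x points into the jig, z up. A drill bush 17 mm wide stands 4 mm proud 11 mm behind the edge.
- jig_mouth (a point): Middle of the jig's mouth: on top of the bearer (15 mm above the bench), right below the lip's front edge. x points into the jig, as the tenon goes in, y left, z up. The lip's underside is 22 mm above this point. The passage is 32 mm wide between steel cheeks (about 38 mm at the very front, narrowing over the first 8 mm).
- ejector (a joint): Spring ejector inside the jig: two 7 mm wide prongs that push the tenon back out, 0 at rest (tips 24 mm behind the lip's front edge), growing as they are pushed in (m, 0.026 at most). They yield from 2 N, 250 N/m; about 6.5 N at 0.018, where a tenon meets a pin in the rear stop hole.
- rear_stop_hole (a point): Centre of the mouth of the rear stop hole, in the upper face of the jig's top plate (47 mm above the bench), on the centre line 46 mm behind the lip's front edge. Vertical, 9.5 mm wide with a 1.5 mm chamfer; it goes on below in the jig's floor, 10.5 mm wide, down to 3 mm above the bench. Axes as the jig's.
- front_stop_hole (a point): Centre of the mouth of the front stop hole, the same kind of hole, 28 mm behind the lip's front edge: not the one to use.
- long_pin_knob (a point): Long stop pin, steel, 72 mm long, 50 g, upright in one of the end holes of the pin stand (either may be drawn): shaft 8 mm thick, 42 mm long, below a narrow knurled knob 16 mm across and 30 mm high. This point is the middle of the knob, half-way up: 15 mm above its underside, 57 mm above the pin's tip. z points up along the pin.
- long_pin_tip (a point): Centre of the long pin's lower end face.
- short_pin_knob (a point): Short pin in the other end hole: shaft 8 mm thick but only 30 mm long, broad knob 24 mm across, 30 mm high: middle of its knob. It stays in the stand.
- pin_stand: Pin stand, a wooden block 130 x 44 x 40 mm fixed on the bench, origin under its centre. Three holes 9 mm wide and 28 mm deep in a row along its x axis, 45 mm apart; the two pins stand in the end holes. The long pin shows 14 mm of shaft between the block's top and its knob, the short one 2 mm.
- rail_grip (a point): Tenoned rail, light wood, about 90 g, loose and flat on the bench: a bar 110 mm long (its x), 40 wide, 28 high, with a tenon on its +x end, 46 mm long, 28 wide, 12 thick, centred (8 to 20 mm above the rail's underside). This point: centre of the 110 mm bar, 14 mm above its underside, 101 mm from the tenon's end; x to the tenon, z up. Home, its shoulder stops about 4 mm short of the lip.
- tenon_end (a point): Centre of the end face of the rail's tenon.
- tape_measure: Pocket tape measure 72 x 85 x 35 mm, a bystander, loose.
- offcut: Offcut of pine 45 x 75 x 32 mm behind the jig to the left, a bystander, loose.

How it is judged:
On the way, in this order (a step that is already met when the one before it is completed fails the run):
1. The long pin stands in the rear stop hole, knob down on the plate, and is let go (horizontal distance between long_pin_tip and rear_stop_hole below 0.005 m and z of long_pin_tip in the frame of rear_stop_hole below -0.039 m and angle between long_pin_knob's own z axis and vertical below 0.15 rad and contact force between long_pin and the fingers below 0.1 N), for 0.2 s.
2. The tenon's end is well in under the lip (x of tenon_end in the frame of jig_mouth above 0.02 m and z of tenon_end in the frame of jig_mouth below 0.022 m and distance between tenon_end and jig_mouth below 0.055 m), for 0.1 s.
At the end, for the whole second after the job is handed in: Long pin upright in the rear stop hole, knob within 4 mm of the plate; tenon straight (0.1 rad) under the lip, end at least 39.5 mm in, pressing on the pin with over 1.5 N; rail at rest and still held by the gripper (over 2 N of finger contact) (horizontal distance between long_pin_tip and rear_stop_hole below 0.005 m and z of long_pin_tip in the frame of rear_stop_hole below -0.038 m and angle between long_pin_knob's own z axis and vertical below 0.15 rad and x of tenon_end in the frame of jig_mouth above 0.0395 m and z of tenon_end in the frame of jig_mouth below 0.022 m and angle between the x axis of rail_grip and the x axis of jig_mouth, either way round below 0.1 rad and contact force between rail and long_pin above 1.5 N and contact force between rail and the fingers above 2 N and linear speed of rail below 0.01 m/s); the arm keeps its last pose, push and grip.
It fails at once if The short pin is taken out of the stand (distance of short_pin_knob from where it was at the start of the episode above 0.025 m).
It fails at once if The tape measure is pushed away (distance of tape_measure from where it was at the start of the episode above 0.03 m).
It fails at once if The offcut is pushed away (distance of offcut from where it was at the start of the episode above 0.03 m).
It also fails if it takes over 66 s, if anything falls off the work surface, if the arm or the gripper's body presses on something with over 40 N, if the wrist force passes 120 N, or if a joint passes its speed limit or range.

### The arm

A 6-joint arm with a two-finger parallel gripper is mounted at the origin on the work surface; the furniture and walls round the work are solid. World frame = base frame: x ahead of the robot, y to its left, z up, the work surface at z = 0. Lengths are in m, angles in rad, forces in N, time in s.
With the tool pointing down it reaches from about 0.25 to 0.725 m from the base axis. Payload 4 kg.
Tool frame: the origin (TCP) lies at the very end of the fingers, on their centre line; the grasp point (between the pads) lies 19 mm behind it; z points along the fingers, y is the line along which they close (so a half turn about z gives the same grasp; the last joint's range is limited). The gripper opens to 85 mm and grips with 20 to 120 N. Pads are 22 mm wide; open, the fingers measure 114 mm over their backs; the gripper's body (76 mm by 85 mm) begins 54 mm behind the grasp point. The pads swing forward as they close: fully open they stand 13 mm farther back than shut.
Start: joints at [1.243, 0.241, 0.005, 1.335, 0, 1.571], TCP at [0.161, 0.473, 0.231] pointing down, gripper open.
Joint ranges: [-2.72, 2.72], [-1.05, 1.87], [-1.09, 1.28], [-1.99, 2.15], [-1.42, 1.44], [-3.14, 3.14]. Speed limits (rad/s): [2.79, 2.79, 3.14, 3.14, 3.14, 3.14].

### API

Orientations are given as a unit quaternion [x, y, z, w].
In Python, from station import status, camera, env gives the robot as it stands. The module is installed in compiled form; this text tells all that it offers.
- The arm moves only by the shell command python3 -m handwheel 'ROWS' [FORCE]. ROWS is JSON, a list of rows, each a list of 3 entries, a list of its own where there are three numbers: the shift along the world's x, y, z in m, then the turn, a rotation vector about the world's x, y, z in degrees, then the closure, from -1 (fully open) to 1 (shut). In form: [[[tx, ty, tz], [wx, wy, wz], jaw], ...]. A call has exactly 5 rows; each row is the pose to reach, as a shift and turn from the pose commanded when the call began; what a row does not reach only later rows make up. A row lasts 1/12 s, in which the tool goes at most 41.7 mm and 7.16 degrees, less where a joint would pass 70% of its speed; a pose out of reach is approached as far as the arm can. A call with a gripper value outside its range is refused whole. The fingers move at their own pace and stop on an object; FORCE is the grip in N (left out, the last holds). Time passes only in rows, so rows that repeat a pose let the fingers close, or fill a call up. It gives the time, the measured TCP pose, the force, the opening and the grip force at its end, in the units of the state.
- status.get_obs(): the state, without advancing time (a new reading comes with each control period).
- camera(name): name is "scene" or "side" or "wrist"; returns a dict with "pixels" (480x640x3 uint8, blue, green, red), "fovy" (degrees; the focal length in pixels is half the picture's height over the tangent of half this angle, whatever the lens; pixels are square), "cx", "cy" (the principal point, pixels), "rvec" (rotation vector, rad) and "tvec" (3), from world to camera coordinates, as OpenCV has them; the wrist camera has in their place "T_tool_cam" (4x4, takes a point from camera to tool coordinates, whose origin is the TCP and whose axes are the flange's). Camera axes: x right, y down, z forward; pixel columns grow to the right and rows downward; lengths in m; the calibration is good to about 2 mm. A picture is of the moment at which its call begins: read the wrist's pose just before it. There is no depth.
- env.job_done(): hands the job in; it is judged then, once.
The state is a dict: "clock": time; "joints": joint angles; "qd": joint speeds; "joint_efforts": joint torques, N m; "eef_pos": TCP position; "eef_rot": TCP orientation; "ft_force": force on the tool from outside, world axes, zero at the start; "torque": the same for the moment, N m; "opening": finger opening in m; "grip_force": force on a finger pad.
Only numpy, scipy, OpenCV 4.12 (cv2) and the standard library are available. Lean on these libraries where they do the work, as an engineer would, in place of code of your own. Each camera call takes 0.05 s, during which the arm holds its last target. There are 200 camera calls.

## Working session

There is one attempt and no reset: what is moved stays moved. The work goes in short steps, Python scripts to look and compute and a shell command to move; the robot and the scene stay as the last step left them, time stands still between calls to the robot, and variables do not carry over. Pictures are saved under pics/ and viewed, at most 10 in all, crops included, and the job is handed in when it is done.

```bash
mkdir -p pics; ls; python3 - <<'E'
from station import status, camera, env
import cv2,numpy as np,pickle
o=status.get_obs();print(o)
d={}
for n in("scene","side","wrist"):
    c=camera(n);d[n]=c;cv2.imwrite(f"pics/{n}0.png",c["pixels"]);print({k:v for k,v in c.items() if k!="pixels"})
d["obs"]=o
pickle.dump(d,open("v0.pkl","wb"))
E
```

```text
pics
{'clock': 0.0, 'joints': array([1.24299026e+00, 2.41412426e-01, 3.74801811e-03, 1.33525497e+00,
       3.65243667e-06, 1.57082179e+00]), 'qd': array([ 1.46327816e-04, -2.56708348e-04,  1.06950042e-03, -9.84464118e-04,
       -1.84466329e-04,  4.62818418e-05]), 'joint_efforts': array([-1.27151266e-03, -3.72316968e+01,  2.52408564e+01,  1.68781599e-02,
       -1.45733711e-04,  3.28993579e-06]), 'eef_pos': array([0.16077526, 0.47276704, 0.23042236]), 'eef_rot': array([ 1.63182636e-01,  9.86595307e-01, -1.04700361e-03, -1.74997785e-04]), 'ft_force': array([-0.16375516, -0.22387248, -0.24234277]), 'torque': array([-0.01499549, -0.00090785,  0.02851891]), 'grip_force': 0.0, 'opening': 0.08556213434460198}
{'fovy': 48.16967073721103, 'cx': 320.7354716846336, 'cy': 237.12351327143188, 'rvec': array([ 1.93650119, -0.97613353,  0.53375132]), 'tvec': array([-0.42390766,  0.29357015,  1.17713958])}
{'fovy': 55.77795484930865, 'cx': 329.5630111393997, 'cy': 246.74595504822517, 'rvec': array([ 0.39946139, -2.63790191,  1.39742507]), 'tvec': array([0.51600118, 0.19727616, 0.85075316])}
{'fovy': 64.06131150814828, 'cx': 319.84549738824387, 'cy': 242.08909415312425, 'T_tool_cam': array([[-1.86870767e-04, -9.54183323e-01, -2.99222577e-01,
         7.57934390e-02],
       [ 9.99999912e-01, -6.58715351e-05, -4.14464816e-04,
         8.05097224e-05],
       [ 3.75765165e-04, -2.99222628e-01,  9.54183252e-01,
        -1.42502139e-01],
       [ 0.00000000e+00,  0.00000000e+00,  0.00000000e+00,
         1.00000000e+00]])}
```

View pics/scene0.png

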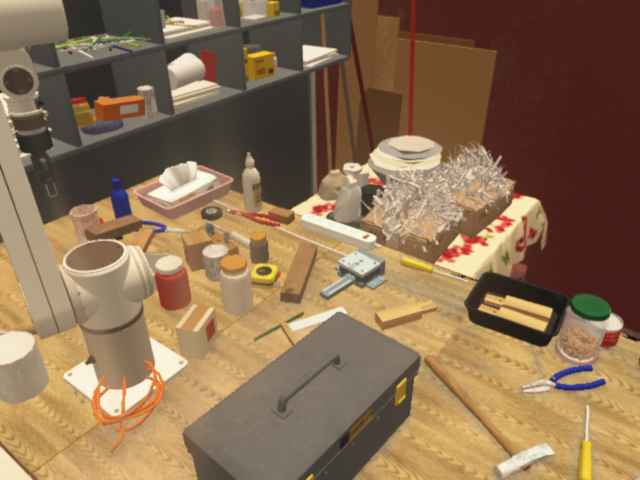

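View pics/side0.png

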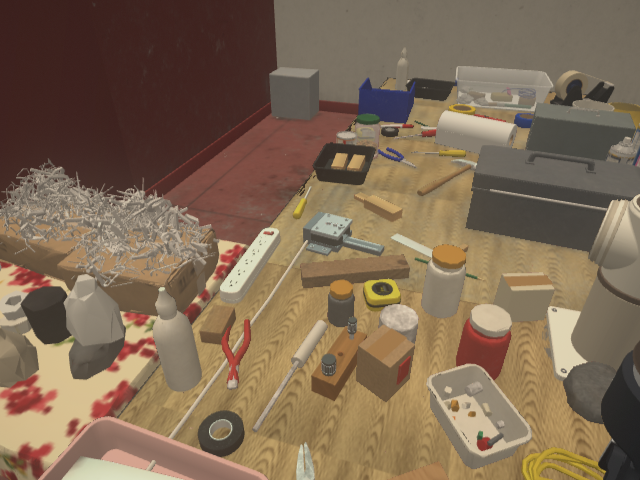

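```bash
python3 - <<'E'
import cv2,pickle,numpy as np
d=pickle.load(open("v0.pkl","rb"))
def crop(n,x,y,w,h,s): return cv2.resize(d[n]["pixels"][y:y+h,x:x+w],None,fx=s,fy=s,interpolation=cv2.INTER_CUBIC)
cv2.imwrite("pics/c1.png",crop("scene",310,240,133,100,6))
a=crop("side",295,185,120,80,5);b=crop("side",305,305,70,100,6)
im=np.zeros((600,800,3),np.uint8);
a=crop("side",295,185,133,65,6); b=crop("side",300,310,100,35,6)
cv2.imwrite("pics/c2.png",crop("side",295,185,133,65,6))
L=crop("side",298,190,113,70,7)[:,:]  # 791x490
cv2.imwrite("pics/c2.png",L)
cv2.imwrite("pics/c3.png",crop("side",300,305,80,100,6))
E
```

```text
(no output)
```

View pics/c1.png

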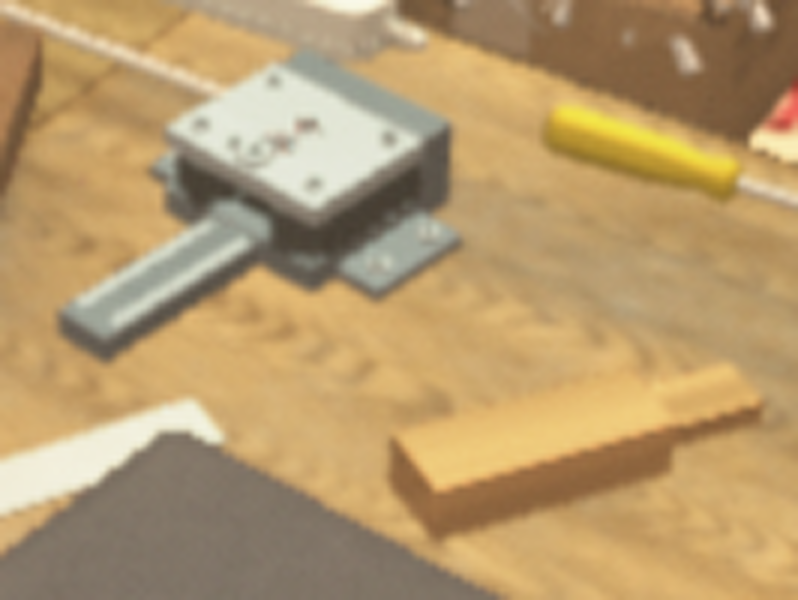

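View pics/c2.png

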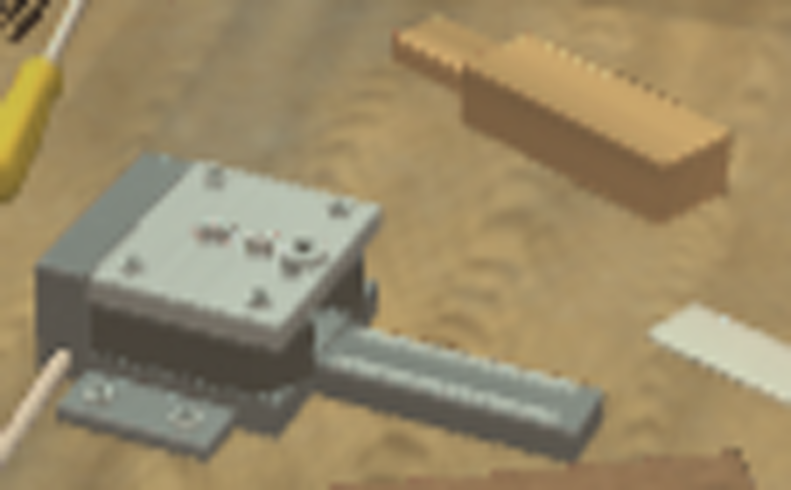

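View pics/c3.png

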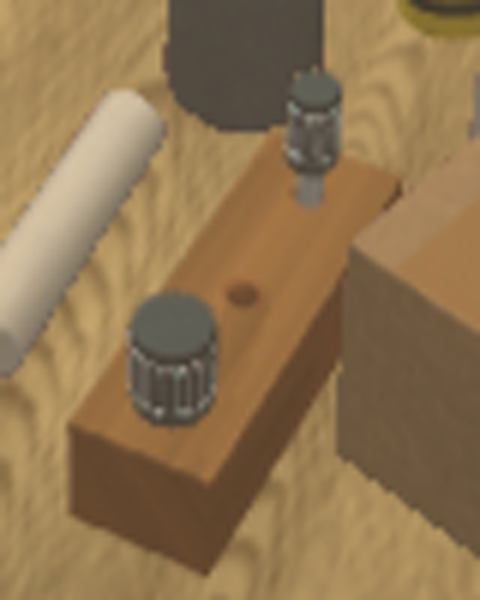

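```bash
cat > h.py <<'E'
import cv2,numpy as np,pickle
from scipy.spatial.transform import Rotation as R
def K(c): 
    f=240/np.tan(np.radians(c["fovy"]/2)); return np.array([[f,0,c["cx"]],[0,f,c["cy"]],[0,0,1]])
def ext(c,obs=None):
    if "rvec" in c: return cv2.Rodrigues(c["rvec"])[0],np.asarray(c["tvec"]).reshape(3,1)
    T=np.eye(4);T[:3,:3]=R.from_quat(obs["eef_rot"]).as_matrix();T[:3,3]=obs["eef_pos"]
    W=np.linalg.inv(T@c["T_tool_cam"]); return W[:3,:3],W[:3,3:]
def P(c,obs=None): return K(c)@np.hstack(ext(c,obs))
def tri(P1,p1,P2,p2):
    X=cv2.triangulatePoints(P1,P2,np.array(p1,float).reshape(2,1),np.array(p2,float).reshape(2,1)).ravel();return X[:3]/X[3]
def onz(c,p,z,obs=None):
    Rm,t=ext(c,obs);o=(-Rm.T@t).ravel();d=Rm.T@np.linalg.inv(K(c))@[p[0],p[1],1];return o+d*(z-o[2])/d[2]
def proj(c,X,obs=None):
    x=P(c,obs)@np.append(X,1);return x[:2]/x[2]
E
python3 - <<'E'
from h import *
np.set_printoptions(precision=4,suppress=True)
d=pickle.load(open("v0.pkl","rb"));s,q=d["scene"],d["side"];o=d["obs"]
A=lambda x,y:(310+(x-2.5)/6,240+(y-2.5)/6)
B=lambda x,y:(298+(x-3)/7,190+(y-3)/7)
C=lambda x,y:(300+(x-2.5)/6,305+(y-2.5)/6)
for n,a,b in [("rear",(307,126),(214,233)),("front",(283,143),(260,243)),("bush",(258,152),(303,253)),
 ("lipL",(168,130),(278,340)),("lipR",(318,217),(380,208)),("bearL",(62,318),(577,440)),("bearR",(105,345),(602,400)),
 ("rail_bk1",(395,440),(662,165)),("rail_bk2",(435,490),(730,132)),("rail_fr",(672,437),(528,38)),("ten1",(725,367),(395,35)),("ten2",(760,402),(437,17))]:
    print(n,tri(P(s),A(*a),P(q),B(*b)))
for n,b,z in [("longtop",(315,90),.084),("longhole",(311,203),.04),("mid",(242,295),.04),("shorttop",(173,325),.072)]:
    X=onz(q,C(*b),z);print(n,X,proj(d["wrist"],X,o),proj(s,X))
E
```

```text
rear [ 0.6071 -0.2123  0.0457]
front [ 0.5895 -0.211   0.0455]
bush [ 0.5734 -0.2076  0.0474]
lipL [ 0.5697 -0.1606  0.0418]
lipR [ 0.5556 -0.2522  0.0423]
bearL [ 0.4658 -0.1789  0.0086]
bearR [ 0.4619 -0.2052  0.0086]
rail_bk1 [ 0.4672 -0.3476  0.0232]
rail_bk2 [ 0.4467 -0.3782  0.0258]
rail_fr [ 0.5385 -0.4358  0.0212]
ten1 [ 0.5947 -0.4305  0.0177]
ten2 [ 0.5823 -0.4526  0.0174]
longtop [0.4547 0.1452 0.084 ] [120.4214 568.4075] [225.6957 231.7493]
longhole [0.4537 0.1473 0.04  ] [140.105  526.2648] [226.4965 244.8254]
mid [0.4635 0.1887 0.04  ] [175.3564 523.8653] [218.858  238.9214]
shorttop [0.4711 0.233  0.072 ] [204.471  548.3613] [208.9585 223.9296]
```

View pics/wrist0.png

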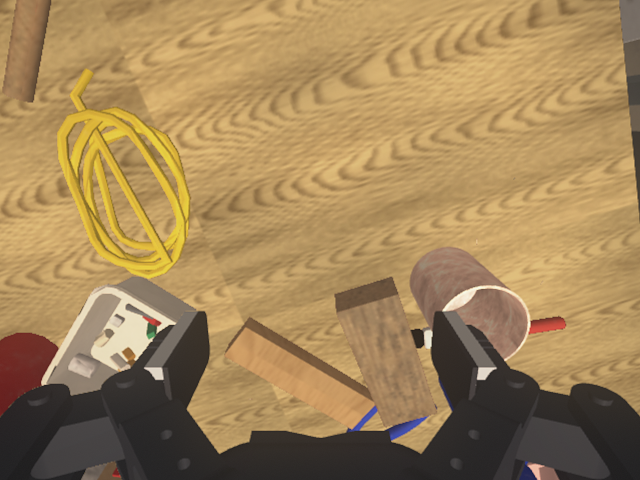

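Scene: jig at scene (362,268), mouth toward the robot; rail at (407,313), tenon pointing away; long pin at side (352,325), short pin at side (328,368). The jig holes come out 2 mm low but consistent in plan, and its yaw is about -8.5°. I'll check obstacle heights, then move over the stand.

```bash
python3 - <<'E'
from h import *
np.set_printoptions(precision=3,suppress=True)
d=pickle.load(open("v0.pkl","rb"));s,q=d["scene"],d["side"]
for n,a,b in [("bottle",(235,262),(449,254)),("darkjar",(259,238),(342,288)),("redjar",(171,265),(491,317)),("whitebottle",(250,157),(165,292)),("tin",(214,250),(398,315))]:
    print(n,tri(P(s),a,P(q),b))
print(onz(q,(385,330),.06),onz(q,(411,347),.06),onz(q,(358,343),.06),onz(q,(358,387),0),onz(q,(386,404),0))
E
python3 -m handwheel '[[[0.03,-0.035,0.0],[0,0,3],-1],[[0.06,-0.07,0.0],[0,0,7],-0.5],[[0.09,-0.1,0],[0,0,8],0],[[0.12,-0.135,0],[0,0,8],0],[[0.15,-0.17,0],[0,0,8],0]]' 40
python3 -m handwheel '[[[0.03,-0.03,0.0],[0,0,0],0],[[0.06,-0.06,0.0],[0,0,0],0],[[0.08,-0.09,0],[0,0,0],0],[[0.1,-0.12,0],[0,0,0],0],[[0.1,-0.12,0],[0,0,0],0]]'
```

```text
bottle [ 0.311 -0.039  0.133]
darkjar [0.497 0.057 0.075]
redjar [0.227 0.1   0.115]
whitebottle [0.715 0.283 0.189]
tin [0.377 0.108 0.08 ]
[0.397 0.129 0.06 ] [0.347 0.155 0.06 ] [0.436 0.174 0.06 ] [0.422 0.216 0.   ] [ 0.37   0.236 -0.   ]
clock: 0.57
eef_pos: [0.2996, 0.3158, 0.2311]
eef_rot: [0.093, 0.996, -0.0, -0.0]
ft_force: [0.3, 0.9, -0.2]
opening: 0.0429
grip_force: 0.0
clock: 0.98
eef_pos: [0.4017, 0.1926, 0.231]
eef_rot: [0.098, 0.995, -0.001, 0.001]
ft_force: [-0.5, 0.5, -0.5]
opening: 0.0426
grip_force: 0.0
```

```bash
cat > snap.py <<'E'
import sys,pickle,cv2
from station import status,camera
o=status.get_obs();c=camera("wrist");pickle.dump({"wrist":c,"obs":o},open(sys.argv[1]+".pkl","wb"))
cv2.imwrite("pics/"+sys.argv[1]+".png",c["pixels"])
E
python3 snap.py w1; python3 -m handwheel '[[[0.02,-0.02,-0.03],[0,0,0],0],[[0.03,-0.03,-0.06],[0,0,0],0],[[0.03,-0.04,-0.08],[0,0,0],0],[[0.03,-0.045,-0.09],[0,0,0],0],[[0.03,-0.045,-0.09],[0,0,0],0]]'
python3 snap.py w2; python3 - <<'E'
from h import *
ims=[]
for n in("w1","w2"):
    d=pickle.load(open(n+".pkl","rb"));c,o=d["wrist"],d["obs"];print(o["eef_pos"],[proj(c,X,o).round() for X in([.4547,.1452,.084],[.454,.147,.054],[.471,.233,.072])])
    ims.append(d["wrist"]["pixels"])
cv2.imwrite("pics/w12.png",cv2.resize(np.hstack(ims),(800,300),interpolation=cv2.INTER_AREA))
E
```

```text
clock: 1.45
eef_pos: [0.4261, 0.1516, 0.1383]
eef_rot: [0.094, 0.996, -0.001, -0.003]
ft_force: [-1.0, 0.0, 0.2]
opening: 0.0425
grip_force: 0.0
[0.40171543 0.19255006 0.23103277] [array([277., 295.]), array([282., 280.]), array([383., 288.])]
[0.42608356 0.15159115 0.13833304] [array([319., 315.]), array([322., 292.]), array([468., 305.])]
```

View pics/w12.png

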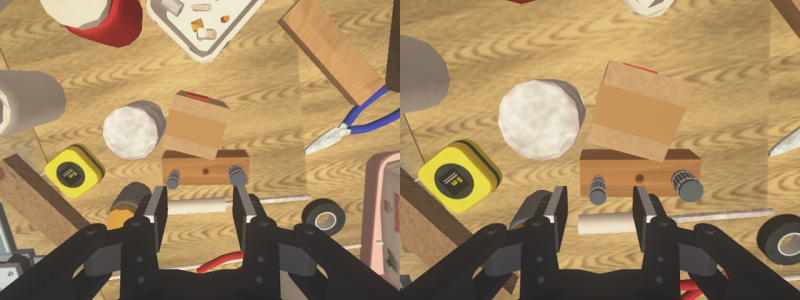

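The w1/w2 pictures show the long pin in the left hole (w2 about (317,315)) and the short pin at right (w2 about (461,300)). The prediction holds to a few pixels, so I'll refine by fitting the knob silhouette in both views.

```bash
cat > fitpin.py <<'E'
from h import *
from scipy.optimize import minimize
a=np.linspace(0,2*np.pi,40)
def hull(c,o,X,r,h,shape):
    pts=np.array([proj(c,[X[0]+r*np.cos(t),X[1]+r*np.sin(t),X[2]+z],o) for z in(-h/2,h/2) for t in a])
    m=np.zeros(shape,np.uint8);cv2.fillConvexPoly(m,cv2.convexHull((pts*16).astype(np.int32)),255,shift=4,lineType=cv2.LINE_AA);return m/255.
def fit(views,X0,r=.008,h=.03,sat=70,dbg=None):
    W=[]
    for c,o in views:
        p=proj(c,X0,o).astype(int);y0,x0=max(p[1]-38,0),p[0]-32
        hsv=cv2.cvtColor(c["pixels"],cv2.COLOR_BGR2HSV);M=(hsv[...,1]<sat)
        n,l,s,ct=cv2.connectedComponentsWithStats(M.astype(np.uint8)[y0:p[1]+38,x0:p[0]+32])
        k=1+np.argmax(s[1:,4]); print("blob",s[k],ct[k],"pred",p-[x0,y0])
        m=np.zeros(M.shape);m[y0:p[1]+38,x0:p[0]+32]=(l==k);W.append((c,o,m,(slice(y0,p[1]+38),slice(x0,p[0]+32))))
    def cost(X): return sum(np.abs(hull(c,o,X,r,h,m.shape)-m)[s].sum()/m.sum() for c,o,m,s in W)
    b=minimize(cost,X0,method="Nelder-Mead",options=dict(initial_simplex=np.array(X0)+np.vstack([np.zeros(3),np.eye(3)*.006]),xatol=1e-4,fatol=1e-3))
    return b.x,b.fun
E
python3 - <<'E'
from fitpin import *
v=[]
for n in("w1","w2"):
    d=pickle.load(open(n+".pkl","rb"));v.append((d["wrist"],d["obs"]))
print(fit(v,[.4545,.146,.069]));print(fit(v[1:],[.4545,.146,.069]))
print(fit(v,[.471,.233,.057],.012))
E
```

```text
blob [ 20  22  21  32 485] [30.21443299 38.66185567] pred [32 38]
blob [  15   16   28   48 1034] [28.42263056 41.39458414] pred [32 38]
(array([0.45737205, 0.14301756, 0.06141369]), np.float64(0.3001532531096548))
blob [  15   16   28   48 1034] [28.42263056 41.39458414] pred [32 38]
(array([0.4625827 , 0.14194275, 0.0535318 ]), np.float64(0.09061326658322903))
blob [  17   22   47   54 1163] [35.48065348 48.42218401] pred [32 38]
blob [   8   16   50   52 1843] [32.34074878 41.68692349] pred [32 38]
(array([0.4761083, 0.2341476, 0.0483946]), np.float64(0.47111764117667826))
```

```bash
sed -i 's/def cost(X): return.*/def mod(c,o,X,sh): return np.maximum(hull(c,o,X,r,h,sh),hull(c,o,[X[0],X[1],X[2]-h\/2-shl\/2],.004,shl,sh))\n    def cost(X): return sum(np.abs(mod(c,o,X,m.shape)-m)[s].sum()\/m.sum() for c,o,m,s in W)/; s/sat=70,dbg=None/sat=70,shl=.014/' fitpin.py
python3 - <<'E'
from fitpin import *
from scipy.spatial.transform import Rotation as R
v=[]
for n in("w1","w2"):
    d=pickle.load(open(n+".pkl","rb"));v.append((d["wrist"],d["obs"]))
print(fit(v,[.4545,.146,.069]));print(fit(v[:1],[.4545,.146,.069]));print(fit(v[1:],[.4545,.146,.069]))
ims=[]
for c,o in v:
    p=proj(c,[.4545,.146,.069],o).astype(int)
    ims.append(cv2.resize(c["pixels"][p[1]-38:p[1]+38,p[0]-40:p[0]+40],(400,380),interpolation=cv2.INTER_CUBIC))
cv2.imwrite("pics/k.png",np.hstack(ims)); print([(proj(c,[.4545,.146,.069],o).astype(int)-[40,38]) for c,o in v])
E
```

```text
blob [ 20  22  21  32 485] [30.21443299 38.66185567] pred [32 38]
blob [  15   16   28   48 1034] [28.42263056 41.39458414] pred [32 38]
(array([0.45838585, 0.14256265, 0.06077582]), np.float64(0.2767947360004442))
blob [ 20  22  21  32 485] [30.21443299 38.66185567] pred [32 38]
(array([0.46955623, 0.13654011, 0.03281491]), np.float64(0.0729088336365474))
blob [  15   16   28   48 1034] [28.42263056 41.39458414] pred [32 38]
(array([0.46187809, 0.14209055, 0.05479492]), np.float64(0.06920392915386658))
[array([239, 249]), array([280, 264])]
```

View pics/k.png

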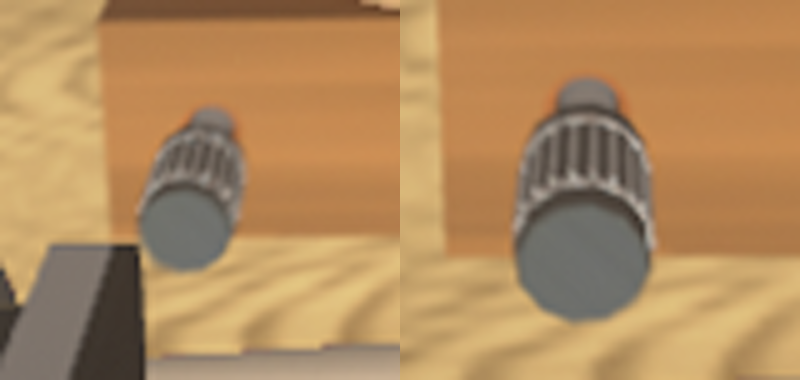

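w1: knob top disc centre at (276.4,294.6); w2: at (316.8,316.0), shaft visible above it in the picture.

```bash
python3 - <<'E'
from h import *
v=[]
for n in("w1","w2"):
    d=pickle.load(open(n+".pkl","rb"));v.append((d["wrist"],d["obs"]))
p=[(276.4,294.6),(316.8,316.0)]
print(tri(P(*v[0]),p[0],P(*v[1]),p[1]),[onz(c,q,.084,o) for (c,o),q in zip(v,p)])
# shaft at block top (front lower edge) w2 approx centre
print(onz(v[1][0],((586-400)/5+280,92/5+264),.04,v[1][1]))
for c,o in v: print(o["eef_pos"],o["qd"].round(3))
E
```

```text
[0.45597739 0.14402187 0.08113235] [array([0.45421611, 0.14499379, 0.084     ]), array([0.45500244, 0.14400853, 0.084     ])]
[0.4529568 0.1441692 0.04     ]
[0.40171543 0.19255006 0.23103277] [ 0.091 -0.006 -0.013  0.01   0.071  0.088]
[0.42608356 0.15159115 0.13833304] [ 0.02  -0.028  0.068  0.044  0.009  0.012]
```

```bash
python3 -m handwheel '[[[0,0,0],[0,0,0],0],[[0,0,0],[0,0,0],0],[[0,0,0],[0,0,0],0],[[0,0,0],[0,0,0],0],[[0,0,0],[0,0,0],0]]'
```

```text
clock: 1.92
eef_pos: [0.4293, 0.1529, 0.142]
eef_rot: [0.094, 0.996, 0.0, 0.001]
ft_force: [0.1, 0.1, -0.3]
opening: 0.0426
grip_force: 0.0
```

```bash
python3 -m handwheel '[[[0.025,-0.008,0],[0,0,0],0],[[0.025,-0.008,0],[0,0,0],0],[[0.025,-0.008,-0.025],[0,0,0],0],[[0.025,-0.008,-0.05],[0,0,0],0],[[0.025,-0.008,-0.05],[0,0,0],0]]'
python3 snap.py w3
python3 - <<'E'
from h import *
d=pickle.load(open("w3.pkl","rb"));c,o=d["wrist"],d["obs"];print(o["eef_pos"],proj(c,[.4548,.1445,.084],o), proj(c,[o["eef_pos"][0],o["eef_pos"][1],.084],o))
hsv=cv2.cvtColor(c["pixels"],cv2.COLOR_BGR2HSV)
p=proj(c,[.4548,.1445,.084],o).astype(int)
row=c["pixels"][p[1],p[0]-60:p[0]+60:3];print(p,row.tolist())
E
```

```text
clock: 2.33
eef_pos: [0.4508, 0.1433, 0.0877]
eef_rot: [0.094, 0.996, -0.001, -0.004]
ft_force: [-0.5, -0.1, -0.3]
opening: 0.043
grip_force: 0.0
[0.45077227 0.14333284 0.0876534 ] [324.54104387 317.73932106] [320.07302683 309.78614727]
[324 317] [[42, 51, 60], [45, 56, 64], [115, 174, 210], [115, 174, 210], [110, 168, 204], [104, 159, 193], [103, 158, 193], [105, 159, 194], [109, 167, 204], [113, 172, 209], [110, 169, 205], [104, 161, 197], [100, 153, 189], [94, 145, 179], [105, 112, 110], [106, 110, 109], [107, 112, 110], [108, 112, 111], [108, 112, 111], [109, 113, 111], [109, 111, 110], [108, 110, 109], [106, 110, 108], [107, 112, 110], [109, 112, 111], [82, 87, 88], [117, 178, 215], [121, 183, 218], [120, 184, 219], [121, 183, 219], [114, 174, 210], [109, 167, 204], [107, 164, 200], [106, 162, 199], [108, 164, 200], [111, 169, 206], [80, 119, 144], [39, 48, 59], [41, 49, 60], [41, 50, 60]]
```

```bash
python3 -m handwheel '[[[0,0,-0.02],[0,0,0],0],[[0,0,-0.034],[0,0,0],0],[[0,0,-0.034],[0,0,0],0],[[0,0,-0.034],[0,0,0],0],[[0,0,-0.034],[0,0,0],1]]' 50
python3 -m handwheel '[[[0,0,0],[0,0,0],1],[[0,0,0],[0,0,0],1],[[0,0,0],[0,0,0],1],[[0,0,0],[0,0,0],1],[[0,0,0],[0,0,0],1]]'
```

```text
clock: 2.8
eef_pos: [0.455, 0.1448, 0.0589]
eef_rot: [0.094, 0.996, 0.0, 0.001]
ft_force: [-0.6, 0.1, 1.0]
opening: 0.0319
grip_force: 0.0
clock: 3.22
eef_pos: [0.4551, 0.1445, 0.0588]
eef_rot: [0.094, 0.996, 0.0, 0.001]
ft_force: [0.1, -0.5, 5.7]
opening: 0.0143
grip_force: 48.7
```

```bash
python3 -m handwheel '[[[0,0,0.01],[0,0,0],1],[[0,0,0.03],[0,0,0],1],[[0,0,0.06],[0,0,0],1],[[0,0,0.09],[0,0,0],1],[[0,0,0.11],[0,0,0],1]]'
python3 -m handwheel '[[[0,-0.02,0],[0,0,0],1],[[0.01,-0.05,0],[0,0,0],1],[[0.03,-0.085,0],[0,0,0],1],[[0.045,-0.12,0],[0,0,1],1],[[0.06,-0.155,0],[0,0,2],1]]'
python3 -m handwheel '[[[0.015,-0.035,0],[0,0,0],1],[[0.03,-0.07,0],[0,0,0],1],[[0.045,-0.105,0],[0,0,0],1],[[0.06,-0.14,0],[0,0,0],1],[[0.07,-0.17,0],[0,0,0],1]]'
python3 -m handwheel '[[[0.01,-0.015,0],[0,0,0],1],[[0.02,-0.03,0],[0,0,0],1],[[0.02,-0.03,0],[0,0,0],1],[[0.02,-0.03,0],[0,0,0],1],[[0.02,-0.03,0],[0,0,0],1]]'
python3 snap.py w4
python3 - <<'E'
from h import *
d=pickle.load(open("w4.pkl","rb"));c,o=d["wrist"],d["obs"];print(o["eef_pos"],o["eef_rot"],o["opening"],o["grip_force"])
print([proj(c,X,o).round(1).tolist() for X in ([.6071,-.2123,.047],[.5895,-.2105,.047],[.455,.1448,0]-np.array([.455,.1448,.0468])+o["eef_pos"])])
cv2.imwrite("pics/w4c.png",cv2.resize(c["pixels"][150:350,190:450],None,fx=3,fy=3,interpolation=cv2.INTER_CUBIC))
E
```

```text
clock: 3.63
eef_pos: [0.4548, 0.1447, 0.1702]
eef_rot: [0.094, 0.996, 0.001, 0.001]
ft_force: [0.8, -0.0, -0.7]
opening: 0.0143
grip_force: 49.0
clock: 4.05
eef_pos: [0.5145, -0.0119, 0.1678]
eef_rot: [0.076, 0.997, 0.0, 0.0]
ft_force: [-0.2, -0.5, -0.5]
opening: 0.0142
grip_force: 49.1
clock: 4.47
eef_pos: [0.5848, -0.1831, 0.1673]
eef_rot: [0.077, 0.997, -0.0, 0.0]
ft_force: [0.2, 0.5, 0.5]
opening: 0.0141
grip_force: 49.1
clock: 4.88
eef_pos: [0.6034, -0.21, 0.167]
eef_rot: [0.076, 0.997, 0.0, -0.001]
ft_force: [0.0, 1.1, -0.4]
opening: 0.0141
grip_force: 49.1
[ 0.60341335 -0.20998591  0.16703036] [ 7.64422687e-02  9.97073790e-01  3.78488734e-04 -5.42267279e-04] 0.014088952049025787 49.0879100561142
[[317.5, 238.9], [316.2, 214.8], [320.0, 271.8]]
```

View pics/w4c.png

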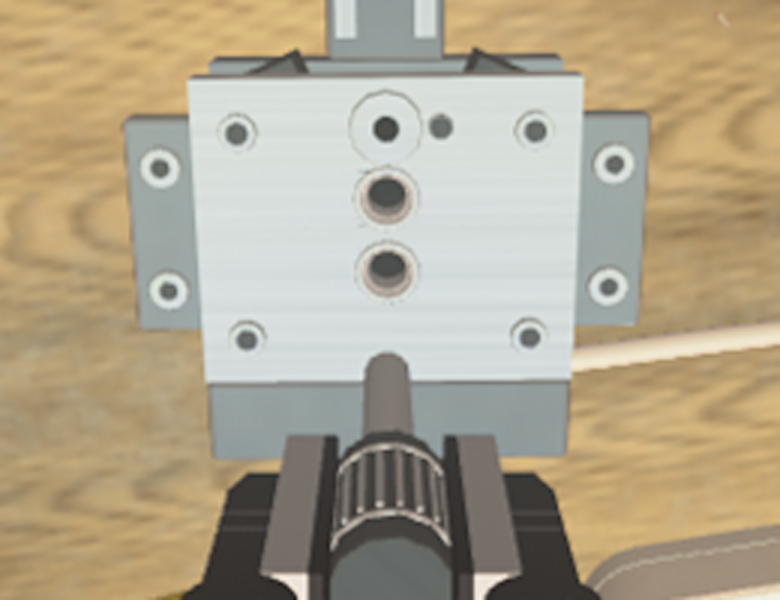

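Rear hole rim centre is at crop (387,272), i.e. image (318.7,240.3); pin tip centre about (318.5,274.3), shaft straight; the jig is square to the tool.

```bash
python3 - <<'E'
from h import *
d=pickle.load(open("w4.pkl","rb"));c,o=d["wrist"],d["obs"]
g=onz(c,(318.7,240.3),.047,o);f=onz(c,(318.3,215.3),.047,o);b=onz(c,(190+385/3,150+128/3),.051,o);t=onz(c,(318.5,274.3),.1202,o)
print(g,f,b,t,"shift",g-t,o["eef_pos"],np.degrees(np.arctan2(*(g-b)[1::-1])))
E
```

```text
[ 0.60825604 -0.21163641  0.047     ] [ 0.59007507 -0.20909624  0.047     ] [ 0.57357554 -0.20649059  0.051     ] [ 0.60472081 -0.21100463  0.1202    ] shift [ 0.00353523 -0.00063178 -0.0732    ] [ 0.60341335 -0.20998591  0.16703036] -8.439853401033153
```

```bash
python3 -m handwheel '[[[0.0035,-0.0005,0],[0,0,0],1],[[0.0035,-0.0005,-0.02],[0,0,0],1],[[0.0035,-0.0005,-0.045],[0,0,0],1],[[0.0035,-0.0005,-0.055],[0,0,0],1],[[0.0035,-0.0005,-0.055],[0,0,0],1]]'
python3 -m handwheel '[[[0,0,0],[0,0,0],1],[[0,0,0],[0,0,0],1],[[0,0,0],[0,0,0],1],[[0,0,0],[0,0,0],1],[[0,0,0],[0,0,0],1]]'
python3 snap.py w5
python3 - <<'E'
from h import *
d=pickle.load(open("w5.pkl","rb"));c,o=d["wrist"],d["obs"];X=o["eef_pos"];print(X)
h=proj(c,[.60826,-.21164,.047],o);t=proj(c,X-[0,0,.0468],o);print(h,t)
g=cv2.cvtColor(c["pixels"],cv2.COLOR_BGR2GRAY)
print("col",g[200:300:2,int(t[0])].tolist());y=int(t[1])
for r in(y-25,y-15,y,y+10): print(r,g[r,280:360:2].tolist())
E
```

```text
clock: 5.35
eef_pos: [0.6051, -0.2095, 0.1091]
eef_rot: [0.076, 0.997, 0.001, -0.003]
ft_force: [-0.1, -0.3, -0.8]
opening: 0.0142
grip_force: 49.1
clock: 5.77
eef_pos: [0.608, -0.2114, 0.1135]
eef_rot: [0.077, 0.997, -0.0, 0.001]
ft_force: [0.3, 0.3, -0.9]
opening: 0.0144
grip_force: 49.1
[ 0.60804951 -0.21139773  0.11346085]
[319.75472018 259.21807457] [320.1099272  271.53175004]
col [77, 77, 75, 158, 219, 216, 218, 219, 187, 219, 179, 75, 78, 80, 80, 78, 102, 125, 147, 167, 189, 221, 218, 195, 215, 169, 74, 77, 77, 78, 84, 123, 120, 155, 121, 122, 123, 123, 124, 123, 123, 123, 123, 122, 123, 123, 125, 72, 67, 148]
246 [216, 216, 216, 216, 216, 216, 216, 216, 215, 216, 216, 216, 216, 216, 216, 216, 217, 218, 208, 201, 195, 197, 216, 219, 217, 218, 217, 218, 217, 217, 217, 217, 217, 218, 218, 217, 218, 218, 218, 218]
256 [218, 218, 218, 218, 218, 218, 218, 218, 218, 217, 217, 217, 217, 209, 210, 199, 146, 74, 77, 76, 77, 78, 77, 73, 179, 202, 195, 217, 216, 216, 216, 216, 216, 216, 215, 216, 216, 216, 216, 216]
271 [216, 216, 216, 216, 217, 216, 216, 216, 216, 216, 216, 216, 216, 216, 216, 218, 161, 115, 120, 122, 123, 121, 116, 201, 217, 215, 215, 215, 216, 216, 216, 217, 216, 216, 216, 216, 217, 217, 217, 217]
281 [216, 215, 216, 215, 215, 215, 215, 215, 215, 215, 215, 215, 215, 214, 214, 220, 105, 119, 121, 122, 123, 121, 120, 128, 216, 213, 213, 213, 213, 213, 213, 213, 213, 213, 213, 213, 213, 213, 213, 213]
```

```bash
python3 - <<'E'
from h import *
d=pickle.load(open("w5.pkl","rb"));c,o=d["wrist"],d["obs"];X=o["eef_pos"]
h=onz(c,(319.5,257.7),.047,o)
for p in ((319,274.3),(319,273)): 
    t=onz(c,p,X[2]-.0468,o);print(h,t,h-t)
g=cv2.cvtColor(c["pixels"],cv2.COLOR_BGR2GRAY)
for r in range(240,290,3): print(r,g[r,300:340].tolist())
E
```

```text
[ 0.60731488 -0.2116427   0.047     ] [ 0.60952106 -0.21222167  0.06666085] [-0.00220619  0.00057897 -0.01966085]
[ 0.60731488 -0.2116427   0.047     ] [ 0.60878693 -0.21210756  0.06666085] [-0.00147206  0.00046486 -0.01966085]
240 [218, 218, 218, 218, 217, 218, 218, 218, 211, 205, 205, 201, 199, 208, 222, 220, 212, 201, 196, 190, 189, 195, 201, 212, 218, 216, 217, 211, 215, 217, 217, 217, 216, 217, 217, 217, 217, 217, 217, 217]
243 [217, 217, 217, 218, 217, 217, 217, 217, 218, 217, 218, 218, 217, 218, 218, 217, 217, 216, 217, 216, 216, 217, 217, 217, 217, 217, 216, 217, 217, 217, 217, 216, 217, 217, 217, 217, 217, 217, 217, 217]
246 [216, 216, 216, 216, 216, 217, 216, 216, 216, 216, 216, 217, 217, 218, 218, 219, 208, 199, 201, 197, 195, 194, 197, 207, 216, 219, 219, 218, 217, 217, 218, 217, 217, 217, 218, 217, 217, 217, 217, 217]
249 [219, 219, 219, 219, 219, 219, 219, 219, 219, 220, 215, 203, 182, 183, 199, 213, 219, 218, 217, 210, 214, 216, 216, 220, 218, 205, 188, 169, 187, 215, 220, 219, 218, 218, 218, 218, 219, 219, 219, 219]
252 [219, 219, 219, 219, 219, 220, 220, 222, 208, 18
[... 1877 characters left out ...]
 121, 120, 114, 151, 208, 220, 218, 218, 218, 217, 218, 218, 218, 217, 218, 218, 217]
282 [215, 214, 215, 214, 214, 214, 214, 214, 214, 215, 220, 157, 106, 115, 118, 120, 121, 121, 122, 123, 123, 122, 121, 121, 120, 116, 128, 197, 216, 213, 213, 213, 213, 213, 213, 213, 213, 212, 212, 212]
285 [218, 218, 218, 218, 218, 218, 219, 218, 218, 220, 205, 141, 107, 116, 119, 121, 121, 122, 121, 123, 123, 123, 121, 120, 120, 117, 110, 199, 222, 219, 219, 219, 218, 218, 219, 218, 218, 219, 219, 218]
288 [214, 214, 214, 214, 214, 214, 214, 214, 215, 217, 202, 140, 108, 116, 120, 121, 121, 121, 122, 122, 123, 122, 121, 119, 120, 118, 110, 167, 209, 216, 214, 214, 214, 214, 214, 214, 214, 214, 213, 214]
```

```bash
python3 -m handwheel '[[[-0.001,0.0006,0],[0,0,0],1],[[-0.001,0.0006,-0.01],[0,0,0],1],[[-0.001,0.0006,-0.018],[0,0,0],1],[[-0.001,0.0006,-0.022],[0,0,0],1],[[-0.001,0.0006,-0.026],[0,0,0],1]]'
python3 -m handwheel '[[[0,0,0],[0,0,0],1],[[0,0,0],[0,0,0],1],[[0,0,0],[0,0,0],1],[[0,0,0],[0,0,0],1],[[0,0,0],[0,0,0],1]]'
```

```text
clock: 6.23
eef_pos: [0.6068, -0.2106, 0.0858]
eef_rot: [0.077, 0.997, -0.0, 0.0]
ft_force: [1.2, -0.3, 0.1]
opening: 0.0143
grip_force: 49.5
clock: 6.65
eef_pos: [0.6066, -0.2106, 0.0862]
eef_rot: [0.077, 0.997, 0.0, 0.0]
ft_force: [1.3, -0.3, -1.6]
opening: 0.0146
grip_force: 49.2
```

```bash
python3 -m handwheel '[[[0,0,-0.005],[0,0,0],1],[[0,0,-0.012],[0,0,0],1],[[0,0,-0.018],[0,0,0],1],[[0,0,-0.024],[0,0,0],1],[[0,0,-0.029],[0,0,0],1]]'
python3 -m handwheel '[[[0,0,-0.002],[0,0,0],1],[[0,0,-0.004],[0,0,0],1],[[0,0,-0.005],[0,0,0],1],[[0,0,-0.005],[0,0,0],1],[[0,0,-0.005],[0,0,0],1]]'
```

```text
clock: 7.07
eef_pos: [0.607, -0.2108, 0.0569]
eef_rot: [0.077, 0.997, -0.0, 0.001]
ft_force: [2.6, -0.9, 2.1]
opening: 0.0147
grip_force: 49.3
clock: 7.48
eef_pos: [0.6069, -0.2108, 0.0524]
eef_rot: [0.077, 0.997, -0.0, 0.0]
ft_force: [5.1, -1.3, -1.1]
opening: 0.014
grip_force: 49.3
```

```bash
python3 -m handwheel '[[[0.0006,-0.0002,0],[0,0,0],1],[[0.0006,-0.0002,-0.001],[0,0,0],1],[[0.0006,-0.0002,-0.0015],[0,0,0],1],[[0.0006,-0.0002,-0.002],[0,0,0],1],[[0.0006,-0.0002,-0.002],[0,0,0],1]]'
```

```text
clock: 7.9
eef_pos: [0.6071, -0.2108, 0.052]
eef_rot: [0.077, 0.997, -0.0, 0.0]
ft_force: [0.7, -0.6, 7.3]
opening: 0.0146
grip_force: 50.1
```

```bash
python3 -m handwheel '[[[0,0,0.001],[0,0,0],0],[[0,0,0.001],[0,0,0],0],[[0,0,0.001],[0,0,0],0],[[0,0,0.001],[0,0,0],0],[[0,0,0.001],[0,0,0],0]]'
python3 -m handwheel '[[[0,0,0.02],[0,0,0],0],[[0,0,0.05],[0,0,0],0],[[0,0,0.085],[0,0,0],0],[[0,0,0.115],[0,0,0],0],[[0,0,0.12],[0,0,0],0]]'
python3 -m handwheel '[[[0,0,0],[0,0,0],0],[[0,0,0],[0,0,0],0],[[0,0,0],[0,0,0],0],[[0,0,0],[0,0,0],0],[[0,0,0],[0,0,0],0]]'
python3 snap.py w6
python3 - <<'E'
from h import *
d=pickle.load(open("w6.pkl","rb"));c,o=d["wrist"],d["obs"];print(o["eef_pos"])
p=proj(c,[.6077,-.2116,.077],o);q=proj(c,[.6077,-.2116,.085],o);print("pred top seated",p,"8mm high",q)
g=cv2.cvtColor(c["pixels"],cv2.COLOR_BGR2GRAY);x,y=p.astype(int)
for r in range(y-36,y+28,4): print(r,g[r,x-24:x+24:2].tolist())
E
```

```text
clock: 8.32
eef_pos: [0.6062, -0.2104, 0.0505]
eef_rot: [0.077, 0.997, 0.0, -0.001]
ft_force: [-0.4, 0.6, 0.8]
opening: 0.0426
grip_force: 0.0
clock: 8.73
eef_pos: [0.6098, -0.2117, 0.1779]
eef_rot: [0.077, 0.997, -0.001, 0.005]
ft_force: [1.1, -1.1, 0.2]
opening: 0.0425
grip_force: 0.0
clock: 9.15
eef_pos: [0.606, -0.2104, 0.1693]
eef_rot: [0.077, 0.997, 0.0, -0.002]
ft_force: [0.8, 0.0, 0.0]
opening: 0.0429
grip_force: 0.0
[ 0.60604048 -0.21041374  0.16925953]
pred top seated [318.54441871 248.52082465] 8mm high [318.5065201  252.51205014]
212 [218, 218, 219, 218, 219, 218, 220, 207, 179, 146, 77, 77, 78, 78, 76, 95, 161, 216, 214, 219, 219, 219, 219, 219]
216 [221, 221, 222, 221, 221, 221, 221, 213, 217, 176, 154, 125, 126, 122, 137, 179, 195, 196, 221, 221, 220, 220, 220, 220]
220 [218, 219, 218, 218, 218, 218, 218, 219, 205, 212, 214, 182, 171, 178, 203, 213, 216, 214, 217, 218, 217, 218, 218, 217]
224 [218, 218, 218, 218, 218, 218, 218, 218, 217, 218, 219, 220, 221, 221, 220, 218, 217, 217, 217, 217, 217, 218, 217, 217]
228 [220, 219, 219, 219, 219, 219, 219, 220, 215, 168, 117
[... 726 characters left out ...]
 112, 112, 111, 112, 113, 112, 113, 113, 110, 177, 220, 218, 218, 219, 218]
256 [217, 217, 217, 216, 216, 216, 215, 216, 206, 128, 107, 112, 112, 111, 111, 108, 158, 209, 216, 214, 214, 214, 214, 215]
260 [215, 215, 215, 215, 215, 215, 216, 215, 215, 215, 216, 217, 219, 219, 218, 217, 215, 215, 216, 216, 216, 215, 216, 215]
264 [219, 219, 219, 219, 219, 218, 218, 218, 219, 219, 218, 218, 218, 218, 218, 218, 218, 217, 217, 217, 217, 217, 216, 216]
268 [217, 217, 217, 216, 217, 217, 217, 216, 216, 217, 216, 217, 217, 216, 217, 217, 216, 216, 216, 216, 216, 216, 216, 216]
272 [207, 202, 199, 200, 200, 200, 200, 200, 200, 200, 201, 200, 201, 200, 197, 195, 195, 195, 195, 194, 195, 194, 194, 194]
```

Pin is seated: the knob top is where predicted (row 247.5, predicted 248.5) and no shaft shows. Next the rail, after checking the toolbox clearance.

```bash
python3 -m handwheel '[[[-0.02,-0.03,0.03],[0,0,-5],0],[[-0.04,-0.06,0.04],[0,0,-11],-0.2],[[-0.06,-0.09,0.04],[0,0,-16],-0.5],[[-0.08,-0.12,0.04],[0,0,-20],-0.5],[[-0.1,-0.14,0.04],[0,0,-22],-0.5]]'
python3 -m handwheel '[[[-0.01,-0.015,0],[0,0,0],-0.5],[[-0.02,-0.025,0],[0,0,0],-0.5],[[-0.02,-0.025,0],[0,0,0],-0.5],[[-0.02,-0.025,0],[0,0,0],-0.5],[[-0.02,-0.025,0],[0,0,0],-0.5]]'
python3 snap.py w7
python3 - <<'E'
from h import *
np.set_printoptions(precision=3,suppress=True)
d=pickle.load(open("v0.pkl","rb"));s,q=d["scene"],d["side"]
for a,b in [((418,352),(478,148)),((345,320),(474,150)),((345,320),(478,148))]:
    X=tri(P(s),a,P(q),b);print(X,proj(s,X)-a,proj(q,X)-b)
d=pickle.load(open("w7.pkl","rb"));c,o=d["wrist"],d["obs"];print(o["eef_pos"],o["eef_rot"],o["opening"])
cv2.imwrite("pics/w7.png",c["pixels"])
for n,X in dict(bk1=[.4672,-.3476,.028],bk2=[.4467,-.3782,.028],t1=[.5947,-.4305,.02],t2=[.5823,-.4526,.02]).items(): print(n,proj(c,X,o))
E
```

```text
clock: 9.62
eef_pos: [0.5058, -0.3532, 0.211]
eef_rot: [0.267, 0.964, -0.0, 0.0]
ft_force: [0.0, 0.2, -0.0]
opening: 0.0638
grip_force: 0.0
clock: 10.03
eef_pos: [0.4876, -0.3749, 0.211]
eef_rot: [0.265, 0.964, 0.0, -0.0]
ft_force: [0.2, -0.9, 0.3]
opening: 0.064
grip_force: 0.0
[ 0.275 -0.552  0.156] [ 0.25  -0.293] [0.226 0.28 ]
[ 0.268 -0.408  0.185] [ 7.041 -7.868] [7.581 8.591]
[ 0.261 -0.412  0.191] [ 6.714 -7.476] [7.16 8.12]
[ 0.488 -0.375  0.211] [ 0.265  0.964  0.    -0.   ] 0.06400167751947569
bk1 [335.051 176.861]
bk2 [291.441 174.496]
t1 [326.698 331.173]
t2 [300.927 331.749]
```

View pics/w7.png

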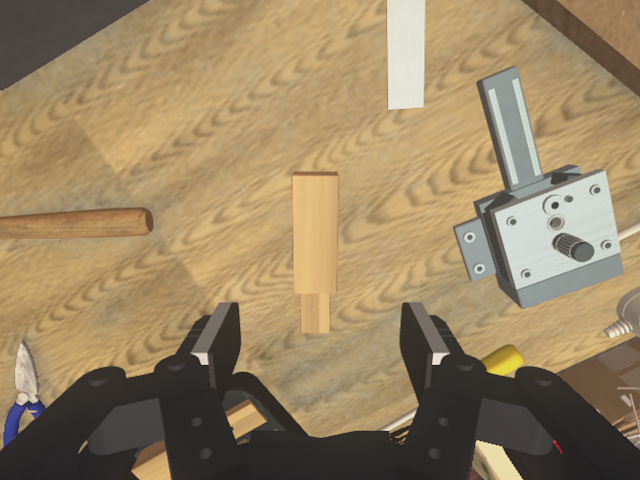

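The picture shows the rail upright in view: top back corners (292,176),(338,175), shoulder (295,293),(337,293), tenon end (301,333),(329,333); the pin's knob sits on the jig at (575,247).

```bash
python3 - <<'E'
from h import *
np.set_printoptions(precision=4,suppress=True)
d=pickle.load(open("w7.pkl","rb"));c,o=d["wrist"],d["obs"]
b1,b2,f1,f2=[onz(c,p,.028,o) for p in((292,176.5),(338.5,175.5),(295,293),(337.5,293))]
t1,t2=[onz(c,p,.020,o) for p in((301,333),(329.5,333))]
print(b1,b2,f1,f2,t1,t2)
B=(b1+b2)/2;T=(t1+t2)/2;u=(T-B)[:2];L=np.linalg.norm(u);u/=L
print("L",L,"yaw",np.degrees(np.arctan2(u[1],u[0])),"w",np.linalg.norm(b1-b2),np.linalg.norm(f1-f2))
G=(B[:2]+.055*u+T[:2]-.101*u)/2;print("grip",G,"shift",G-o["eef_pos"][:2])
y=R.from_quat(o["eef_rot"]).as_matrix()[:,1];print("tool y",np.degrees(np.arctan2(y[1],y[0])))
s=pickle.load(open("v0.pkl","rb"))
E
```

```text
[ 0.4484 -0.3787  0.028 ] [ 0.4677 -0.3445  0.028 ] [ 0.541  -0.4332  0.028 ] [ 0.5612 -0.3993  0.028 ] [ 0.5835 -0.4533  0.02  ] [ 0.5979 -0.4292  0.02  ]
L 0.15471279358520054 yaw -30.967169437690377 w 0.03924831210544245 0.039436134715934525
grip [ 0.5046 -0.3896] shift [ 0.017  -0.0147]
tool y 59.27897512027996
```

```bash
python3 -m handwheel '[[[0.017,-0.0147,-0.02],[0,0,0],-0.5],[[0.017,-0.0147,-0.06],[0,0,0],-0.5],[[0.017,-0.0147,-0.1],[0,0,0],-0.5],[[0.017,-0.0147,-0.13],[0,0,0],-0.5],[[0.017,-0.0147,-0.15],[0,0,0],-0.5]]'
python3 -m handwheel '[[[0,0,-0.02],[0,0,0],-0.5],[[0,0,-0.04],[0,0,0],-0.5],[[0,0,-0.048],[0,0,0],-0.5],[[0,0,-0.05],[0,0,0],-0.5],[[0,0,-0.05],[0,0,0],-0.5]]'
```

```text
clock: 10.5
eef_pos: [0.5032, -0.3875, 0.057]
eef_rot: [0.264, 0.964, 0.001, -0.003]
ft_force: [-0.3, 0.6, -0.0]
opening: 0.064
grip_force: 0.0
clock: 10.92
eef_pos: [0.5045, -0.3896, 0.011]
eef_rot: [0.265, 0.964, 0.0, -0.0]
ft_force: [0.4, 0.6, -0.2]
opening: 0.0637
grip_force: 0.0
```

```bash
python3 -m handwheel '[[[0,0,-0.004],[0,0,0],-0.5],[[0,0,-0.008],[0,0,0],-0.5],[[0,0,-0.008],[0,0,0],-0.5],[[0,0,-0.008],[0,0,0],1],[[0,0,-0.008],[0,0,0],1]]' 60
python3 -m handwheel '[[[0,0,0],[0,0,0],1],[[0,0,0],[0,0,0],1],[[0,0,0],[0,0,0],1],[[0,0,0],[0,0,0],1],[[0,0,0],[0,0,0],1]]'
```

```text
clock: 11.33
eef_pos: [0.5043, -0.3907, 0.0039]
eef_rot: [0.265, 0.964, -0.0, 0.0]
ft_force: [-0.3, -0.3, 1.2]
opening: 0.0407
grip_force: 1.9
clock: 11.75
eef_pos: [0.5045, -0.3909, 0.0042]
eef_rot: [0.265, 0.964, -0.0, 0.001]
ft_force: [-0.5, -0.2, 5.4]
opening: 0.0389
grip_force: 62.8
```

Rail gripped (opening 38.9 mm, 63 N). Lifting and turning it, while checking clutter near the staging spot.

```bash
python3 - <<'E'
from h import *
np.set_printoptions(precision=3,suppress=True)
d=pickle.load(open("v0.pkl","rb"));q=d["side"]
for p,z in [((302,268),.03),((408,262),.03),((410,275),0),((303,285),0),((365,288),.03),((395,236),0),((440,258),0)]: print(p,onz(q,p,z))
E
python3 -m handwheel '[[[0,0,0.02],[0,0,0],1],[[0,0,0.05],[0,0,0],1],[[0,0,0.085],[0,0,0],1],[[-0.01,0.03,0.09],[0,0,6],1],[[-0.02,0.06,0.09],[0,0,12],1]]'
python3 -m handwheel '[[[-0.015,0.03,0],[0,0,5],1],[[-0.03,0.06,0],[0,0,10],1],[[-0.04,0.1,0],[0,0,10.3],1],[[-0.0445,0.144,0],[0,0,10.3],1],[[-0.0445,0.144,0],[0,0,10.3],1]]'
python3 -m handwheel '[[[0,0,0],[0,0,0],1],[[0,0,0],[0,0,0],1],[[0,0,0],[0,0,0],1],[[0,0,0],[0,0,0],1],[[0,0,0],[0,0,0],1]]'
```

```text
(302, 268) [ 0.615 -0.037  0.03 ]
(408, 262) [ 0.393 -0.131  0.03 ]
(410, 275) [ 0.384 -0.124  0.   ]
(303, 285) [ 0.606 -0.016  0.   ]
(365, 288) [ 0.465 -0.011  0.03 ]
(395, 236) [ 0.447 -0.277  0.   ]
(440, 258) [ 0.325 -0.213  0.   ]
clock: 12.17
eef_pos: [0.4862, -0.3325, 0.0962]
eef_rot: [0.162, 0.987, -0.002, 0.003]
ft_force: [0.3, 1.7, -0.9]
opening: 0.0387
grip_force: 62.2
clock: 12.58
eef_pos: [0.4357, -0.18, 0.092]
eef_rot: [0.071, 0.997, 0.003, -0.003]
ft_force: [-1.0, 0.4, -1.2]
opening: 0.0389
grip_force: 62.0
clock: 13.0
eef_pos: [0.4397, -0.1876, 0.0931]
eef_rot: [0.075, 0.997, -0.0, -0.0]
ft_force: [-0.1, -0.9, -1.1]
opening: 0.0393
grip_force: 62.1
```

```bash
python3 -m handwheel '[[[0,0.0015,-0.01],[0,0,0],1],[[0,0.0015,-0.03],[0,0,0],1],[[0,0.0015,-0.05],[0,0,0],1],[[0,0.0015,-0.063],[0,0,0],1],[[0,0.0015,-0.068],[0,0,0],1]]'
python3 -m handwheel '[[[0,0,0],[0,0,0],1],[[0,0,0],[0,0,0],1],[[0,0,-0.002],[0,0,0],1],[[0,0,-0.004],[0,0,0],1],[[0,0,-0.004],[0,0,0],1]]'
python3 -m handwheel '[[[0,0,-0.001],[0,0,0],1],[[0,0,-0.002],[0,0,0],1],[[0,0,-0.002],[0,0,0],1],[[0,0,-0.002],[0,0,0],1],[[0,0,-0.002],[0,0,0],1]]'
python3 - <<'E'
from station import camera
import pickle
pickle.dump({n:camera(n) for n in("scene","side")},open("v1.pkl","wb"))
E
```

```text
clock: 13.42
eef_pos: [0.438, -0.1851, 0.0231]
eef_rot: [0.075, 0.997, 0.001, -0.002]
ft_force: [-0.7, 0.5, -0.8]
opening: 0.039
grip_force: 62.0
clock: 13.83
eef_pos: [0.44, -0.1852, 0.0217]
eef_rot: [0.074, 0.997, -0.0, 0.001]
ft_force: [-0.2, 0.1, -1.1]
opening: 0.0393
grip_force: 62.0
clock: 14.25
eef_pos: [0.4396, -0.1849, 0.0194]
eef_rot: [0.074, 0.997, -0.0, 0.0]
ft_force: [-0.0, 0.2, -1.8]
opening: 0.0388
grip_force: 62.0
```

```bash
python3 -m handwheel '[[[0,0,-0.0008],[0,0,0],1],[[0.004,-0.0006,-0.0008],[0,0,0],1],[[0.01,-0.0015,-0.0008],[0,0,0],1],[[0.016,-0.0024,-0.0008],[0,0,0],1],[[0.02,-0.003,-0.0008],[0,0,0],1]]'
python3 -m handwheel '[[[0.003,-0.0004,0],[0,0,0],1],[[0.006,-0.0009,0],[0,0,0],1],[[0.009,-0.0013,0],[0,0,0],1],[[0.012,-0.0018,0],[0,0,0],1],[[0.012,-0.0018,0],[0,0,0],1]]'
```

```text
clock: 14.77
eef_pos: [0.4609, -0.1884, 0.0191]
eef_rot: [0.074, 0.997, -0.0, 0.001]
ft_force: [-2.5, -0.2, 8.4]
opening: 0.0389
grip_force: 62.9
clock: 15.18
eef_pos: [0.4731, -0.1902, 0.0191]
eef_rot: [0.074, 0.997, -0.0, 0.001]
ft_force: [-0.8, 0.7, 5.5]
opening: 0.0391
grip_force: 62.9
```

```bash
python3 -m handwheel '[[[0.003,-0.0004,0],[0,0,0],1],[[0.006,-0.0009,0],[0,0,0],1],[[0.009,-0.0013,0],[0,0,0],1],[[0.012,-0.0018,0],[0,0,0],1],[[0.012,-0.0018,0],[0,0,0],1]]'
python3 -m handwheel '[[[0.003,-0.0004,0],[0,0,0],1],[[0.006,-0.0009,0],[0,0,0],1],[[0.009,-0.0013,0],[0,0,0],1],[[0.012,-0.0018,0],[0,0,0],1],[[0.012,-0.0018,0],[0,0,0],1]]'
```

```text
clock: 15.6
eef_pos: [0.4851, -0.1919, 0.0191]
eef_rot: [0.074, 0.997, -0.0, 0.001]
ft_force: [-0.9, 0.0, 5.8]
opening: 0.0391
grip_force: 62.9
clock: 16.02
eef_pos: [0.4951, -0.1933, 0.0191]
eef_rot: [0.074, 0.997, -0.0, -0.001]
ft_force: [-5.5, 1.5, 9.8]
opening: 0.0392
grip_force: 63.6
```

```bash
python3 -m handwheel '[[[0.002,-0.0003,0],[0,0,0],1],[[0.004,-0.0006,0],[0,0,0],1],[[0.006,-0.0009,0],[0,0,0],1],[[0.008,-0.0012,0],[0,0,0],1],[[0.008,-0.0012,0],[0,0,0],1]]'
python3 -m handwheel '[[[0.001,-0.0001,0],[0,0,0],1],[[0.002,-0.0003,0],[0,0,0],1],[[0.002,-0.0003,0],[0,0,0],1],[[0.002,-0.0003,0],[0,0,0],1],[[0.002,-0.0003,0],[0,0,0],1]]'
python3 -m handwheel '[[[0.001,-0.0001,0],[0,0,0],1],[[0.002,-0.0003,0],[0,0,0],1],[[0.002,-0.0003,0],[0,0,0],1],[[0.002,-0.0003,0],[0,0,0],1],[[0.002,-0.0003,0],[0,0,0],1]]'
```

```text
clock: 16.43
eef_pos: [0.5018, -0.1943, 0.0191]
eef_rot: [0.074, 0.997, 0.0, -0.002]
ft_force: [-8.1, 0.5, 13.0]
opening: 0.039
grip_force: 63.8
clock: 16.85
eef_pos: [0.5033, -0.1945, 0.0191]
eef_rot: [0.074, 0.997, 0.0, -0.002]
ft_force: [-9.7, 2.7, 13.2]
opening: 0.0393
grip_force: 63.9
clock: 17.27
eef_pos: [0.505, -0.1948, 0.0191]
eef_rot: [0.074, 0.997, 0.0, -0.003]
ft_force: [-9.3, 2.0, 14.7]
opening: 0.039
grip_force: 64.0
```

```bash
for i in 1; do python3 -m handwheel '[[[0.001,-0.0001,0.0003],[0,0,0],1],[[0.002,-0.0003,0.0005],[0,0,0],1],[[0.002,-0.0003,0.0005],[0,0,0],1],[[0.002,-0.0003,0.0005],[0,0,0],1],[[0.002,-0.0003,0.0005],[0,0,0],1]]'; done
python3 -m handwheel '[[[0.001,-0.0001,0],[0,0,0],1],[[0.002,-0.0003,0],[0,0,0],1],[[0.002,-0.0003,0],[0,0,0],1],[[0.002,-0.0003,0],[0,0,0],1],[[0.002,-0.0003,0],[0,0,0],1]]'
```

```text
clock: 17.68
eef_pos: [0.5061, -0.1949, 0.0191]
eef_rot: [0.074, 0.997, 0.0, -0.003]
ft_force: [-11.3, 2.1, 13.3]
opening: 0.0392
grip_force: 63.8
clock: 18.1
eef_pos: [0.5063, -0.1949, 0.0191]
eef_rot: [0.074, 0.997, 0.0, -0.005]
ft_force: [-15.9, 2.7, 17.1]
opening: 0.0393
grip_force: 64.4
```

```bash
python3 -m handwheel '[[[0.001,-0.0001,0],[0,0,0],1],[[0.001,-0.0001,0],[0,0,0],1],[[0.001,-0.0001,0],[0,0,0],1],[[0.001,-0.0001,0],[0,0,0],1],[[0.001,-0.0001,0],[0,0,0],1]]'
python3 snap.py w8; python3 - <<'E'
from h import *
np.set_printoptions(precision=4,suppress=True)
d=pickle.load(open("w8.pkl","rb"));c,o=d["wrist"],d["obs"]
M=R.from_quat(o["eef_rot"]).as_matrix();u=-M[:,0]*[1,1,0];X=o["eef_pos"]*[1,1,0]
for k in(.050,.055,.060): print(k,proj(c,X-k*u+[0,0,.043],o))
im=c["pixels"];x=int(proj(c,X-.055*u+[0,0,.043],o)[0])
for r in range(0,150,4): print(r,im[r,x].tolist(),im[r,x-60].tolist())
for n in("scene","side"):
    from station import camera
    g=camera(n);pickle.dump(g,open(n+"2.pkl","wb"))
    print(n,[proj(g,p).round(1).tolist() for p in([.6075,-.2115,.077],[.6075,-.2115,.047],X-.055*u+[0,0,.043],X+.055*u+[0,0,.043])])
print(o["ft_force"],o["eef_pos"])
E
```

```text
clock: 18.52
eef_pos: [0.5063, -0.1949, 0.0191]
eef_rot: [0.074, 0.997, 0.0, -0.006]
ft_force: [-17.7, 2.0, 18.5]
opening: 0.039
grip_force: 64.6
0.05 [320.1137 206.3211]
0.055 [320.1139 190.5759]
0.06 [320.1142 174.4483]
0 [113, 161, 189] [112, 160, 190]
4 [113, 159, 187] [111, 160, 191]
8 [110, 157, 183] [115, 168, 199]
12 [108, 150, 178] [115, 166, 198]
16 [108, 151, 177] [109, 158, 188]
20 [111, 158, 186] [109, 157, 188]
24 [113, 160, 189] [110, 160, 191]
28 [111, 161, 190] [113, 165, 195]
32 [112, 161, 189] [115, 168, 199]
36 [111, 159, 187] [116, 168, 199]
40 [114, 162, 189] [116, 169, 200]
44 [115, 163, 192] [116, 170, 202]
48 [112, 162, 191] [113, 165, 196]
52 [110, 158, 187] [107, 156, 186]
56 [107, 151, 180] [112, 164, 194]
60 [112, 160, 189] [116, 169, 201]
64 [118, 168, 197] [113, 165, 196]
68 [118, 165, 194] [114, 165, 197]
72 [117, 161, 188] [116, 170, 201]
76 [112, 154, 179] [116, 168, 199]
80 [119, 163, 188] [114, 167, 197]
84 [126, 173, 198] [118, 171, 200]
88 [128, 171, 195] [119, 171, 202]
92 [125, 169, 194] [119, 167, 194]
96 [120, 168, 196] [114, 162, 190]
100 [114, 161, 188] [112, 160, 189]
104 [112, 157, 185] [113, 165, 194]
108 [114, 160, 187] [116, 166, 194]
112 [117, 163, 189] [117, 165, 192]
116 [120, 164, 191] [115, 161, 189]
120 [115, 160, 187] [110, 156, 184]
124 [112, 155, 182] [108, 153, 181]
128 [111, 153, 179] [104, 149, 177]
132 [104, 144, 170] [103, 148, 176]
136 [106, 148, 174] [104, 150, 180]
140 [117, 163, 189] [107, 155, 184]
144 [111, 151, 177] [109, 158, 188]
148 [110, 148, 173] [96, 139, 168]
scene [[361.2, 250.3], [360.9, 259.6], [319.1, 285.4], [348.6, 267.8]]
side [[328.4, 212.7], [328.3, 223.2], [387.7, 240.1], [345.5, 229.3]]
[-17.6812   2.0066  18.526 ] [ 0.5063 -0.1949  0.0191]
```

```bash
python3 - <<'E'
from h import *
d=pickle.load(open("w8.pkl","rb"));im=d["wrist"]["pixels"]
print([(r,im[r,318].tolist()) for r in range(152,216,3)])
for n,(x,y) in dict(scene=(361,250),side=(328,213)).items():
    c=pickle.load(open(n+"2.pkl","rb"));g=cv2.cvtColor(c["pixels"],cv2.COLOR_BGR2GRAY)
    for r in range(y-7,y+16,2): print(n,r,g[r,x-12:x+13].tolist())
E
```

```text
[(152, [112, 152, 177]), (155, [107, 147, 172]), (158, [100, 141, 169]), (161, [96, 135, 162]), (164, [92, 130, 158]), (167, [93, 133, 161]), (170, [97, 139, 168]), (173, [104, 151, 181]), (176, [112, 162, 193]), (179, [69, 101, 138]), (182, [69, 102, 136]), (185, [71, 105, 141]), (188, [73, 108, 145]), (191, [105, 159, 211]), (194, [125, 187, 224]), (197, [124, 187, 224]), (200, [124, 186, 224]), (203, [124, 187, 223]), (206, [124, 187, 224]), (209, [124, 186, 224]), (212, [124, 186, 223]), (215, [123, 187, 223])]
scene 243 [77, 139, 154, 157, 167, 165, 161, 159, 164, 161, 159, 160, 160, 160, 161, 159, 161, 161, 161, 162, 158, 153, 146, 146, 151]
scene 245 [139, 167, 163, 160, 159, 157, 153, 154, 161, 157, 158, 162, 166, 162, 160, 158, 158, 160, 158, 155, 151, 148, 146, 145, 143]
scene 247 [160, 172, 175, 178, 179, 179, 176, 172, 168, 159, 154, 154, 156, 156, 161, 168, 163, 163, 161, 156, 146, 152, 148, 156, 141]
scene 249 [166, 168, 168, 168, 173, 175, 176, 170, 167, 154, 153, 143, 138, 140, 147, 146, 145, 151, 154, 154, 146, 147, 145, 157, 168]
scene 251 [167, 171, 169, 175, 182, 
[... 1919 characters left out ...]
89, 189, 189, 190, 190, 190, 190]
side 220 [132, 132, 136, 175, 186, 186, 186, 186, 186, 109, 78, 84, 85, 87, 84, 132, 185, 188, 188, 188, 188, 189, 191, 190, 191]
side 222 [126, 154, 185, 186, 185, 186, 186, 187, 186, 111, 123, 117, 114, 115, 91, 126, 184, 187, 187, 187, 189, 190, 189, 190, 191]
side 224 [180, 186, 186, 187, 186, 186, 186, 184, 186, 177, 118, 81, 96, 107, 153, 180, 184, 139, 151, 161, 154, 188, 189, 188, 146]
side 226 [170, 170, 186, 186, 185, 185, 186, 188, 187, 185, 185, 188, 188, 188, 186, 186, 188, 162, 153, 155, 139, 188, 164, 180, 174]
side 228 [136, 136, 162, 183, 185, 188, 188, 186, 185, 187, 187, 188, 187, 186, 187, 189, 190, 190, 191, 191, 190, 190, 142, 111, 114]
```

```bash
python3 -m handwheel '[[[0,0,0],[0,0,0],1],[[0,0,0],[0,0,0],1],[[0,0,0],[0,0,0],1],[[0,0,0],[0,0,0],1],[[0,0,0],[0,0,0],1]]'; python3 -c "
from station import env
print(env.job_done())"
```

```text
clock: 19.08
eef_pos: [0.5063, -0.1949, 0.0191]
eef_rot: [0.074, 0.997, 0.0, -0.006]
ft_force: [-17.7, 1.5, 19.4]
opening: 0.0386
grip_force: 64.6
the job is handed in; nothing more can be done
None
```

I handed the job in at 19.1 s of the 66 s allowed: the long pin is seated in the rear stop hole and let go, and the gripper is still holding the rail pressed home against it with about 18 N of push. The hand-in gave no verdict, so a pass isn't confirmed.

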